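# Open the bench gas valve with the square key

## Robot

A 6-joint arm with a two-finger parallel gripper is mounted at the origin on the work surface. World frame = base frame: x ahead of the robot, y to its left, z up, the work surface at z = 0. Lengths are in mm, angles in rad, forces in N, time in s.
With the tool pointing down it reaches from about 350 to 975 mm from the base axis. Payload 7.1 kg.
Tool frame: the origin (TCP) lies on the front face of the gripper's body, between the roots of the fingers; the fingertips stand 80 mm ahead of it and the grasp point (between the pads) lies 61 mm ahead of it (env.tips_ahead is the distance from the TCP to the fingertips, in mm); z points along the fingers, y is the direction in which the jaws open and shut (so a half turn about z gives the same grasp; the last joint's range is limited). The gripper opens to 88 mm and grips with 3 to 60 N. Pads are 20 mm wide; open, the fingers measure 115 mm over their backs; the gripper's body (75 mm by 178 mm) begins 61 mm behind the grasp point.
Start: joints at [-1.184, 0.423, 1.63, -0, 1.089, -0.019], TCP at [246.737, -574.218, 302.675] pointing down, gripper open.
Joint ranges: [-3, 3], [-0.9, 2.11], [0.09, 2.58], [-1.31, 4.45], [0.11, 2.69], [-2.54, 2.54]. Speed limits (rad/s): [2.39, 2.39, 3.01, 3.14, 3.14, 3.14].

## Interface

Orientations are given as a unit quaternion [x, y, z, w].
In Python, from station import env, set_gripper, viewer, workorder gives the robot as it stands. Calls block until the motion is done:
- env.reach(position, orientation): joint-space move of the TCP to a pose.
- env.move_l(position, rot=None, rate=150, f_stop=None): straight line of the TCP; rot=None keeps the orientation; rate is the mean speed in mm/s. With f_stop (N) it stops when the force on the tool has changed by that much, and returns True; else False.
- env.move_joints(angles): joint-space move.
- set_gripper(opening): finger opening in mm; the grip force is fixed at half the most; returns when the fingers have stopped.
- env.hold(seconds).
- env.ik(position, orientation): joint angles nearest the present ones, or None.
- env.read_state(): the state.
- viewer.camera(name): name is "scene" or "top"; returns the picture (420x560x3 uint8, blue, green, red); there is no depth.
- viewer.camera_params(name): a dict with "fx", "fy", "cx", "cy" (pixels), "dist" ([k1, k2, p1, p2, k3] as OpenCV has them; the pictures are not rectified), "pose" (4x4, takes a point from camera to world coordinates). Camera axes: x right, y up, looking along -z (the intrinsics and any distortion apply to the point x, -y, -z); pixel columns grow to the right and rows downward; lengths in mm; the calibration is good to about 2 mm. A picture is of the moment at which its call begins. camera_params takes no time and is no camera call.
A pose or a line that the arm cannot do raises env.IKError and nothing moves.
- workorder.sign_off(): hands the job in, once; it reports no verdict.
The state is a dict: "time_s": time; "qpos": joint angles; "dq": joint speeds; "tau": joint torques, N m; "tool_pos": TCP position; "orientation": TCP orientation; "force": force on the tool from outside, world axes, zero at the start; "wrist_torque": the same for the moment, N m; "width": finger opening in mm.
Only numpy, scipy, OpenCV 4.12 (cv2) and the standard library are available. Lean on these libraries where they do the work, as an engineer would, in place of code of your own. Each camera call takes 0.05 s, during which the arm holds its last target. There are 200 camera calls.

## Task

Open the gas supply of this school laboratory bench: take the square key (the one with the flat wing handle) out of the wooden stand and put it into the recessed square socket in the top of the grey gas box, resting it lightly on the sprung spindle and feeling for the angle at which it drops fully home. Then turn the valve clockwise (seen from above) to its stop, never pushing the spindle down hard. Leave the key standing in the socket, let go, and leave the other key and everything else on the bench alone.

Things in the scene. Friction and masses are not known exactly. Their poses are not given: they have to be found in the camera images.
- key_wing (a point): Centre of the flat wing handle of the square key (steel, 93 mm tall, about 90 g), which stands upright in one of the stand's two holes. The wing is 46 mm long (this point's x), 10 mm thick (y: pinch it across y, from above) and 30 mm high (z up); top edge 15 mm above this point. Under it: neck 10 mm across, 18 mm long, then a flange with its underside 38 mm below this point.
- key_tip (a point): Centre of the end face of the square key's shaft, 78 mm straight below key_wing; z points up the key. The shaft is 10 x 10 mm square (sides along x and y), 40 mm long below the flange. The flange, 28 mm across and 5 mm thick, rests on the stand's top and stays clear of the gas box when the key is seated.
- square_key: The square key itself; origin at key_tip, same axes as key_wing.
- round_key_mid (a point): Middle of the other key, not to be used: round shaft 14 mm across, round knob 30 mm across on top, 85 mm tall; it stands in the other hole of the stand (either key may be in either hole). Must not be moved more than 25 mm.
- key_stand: Wooden block 160 (x) x 56 (y) x 50 (z) mm, fixed to the bench; origin at the centre of its underside. Two round through holes 17 mm across in its top, at x = -40 and +40 mm on its centre line; the keys' shafts hang 40 mm deep in them.
- gas_box: Grey box fixed to the bench, 150 (x) x 110 (y) x 60 (z) mm; origin at the centre of its underside. Two brass hose nozzles stick out 40 mm from its +x end. The recess is in the middle of its top; measured poses may be 2 to 3 mm off, and touching the bore's wall lightly on opposite sides with the key's shaft tells its true centre.
- recess (a point): Centre of the mouth of the round recess, 26 mm across, in the gas box's top face, 60 mm above the bench; axes as the box, z up. On its axis, 10 mm down, is the brass face of the valve spindle with a square socket: 11.3 mm across flats at its walls, 2 mm bevel round its mouth, 12 mm deep. The seated key tip is 22 mm below this point (18.5 mm or more counts).
- valve (a joint): Angle (rad) the socket has turned clockwise seen from above: 0 shut (at the start); fixed stop at 1.3; over 1.1 counts as open. Stays where left; takes about 0.1 N m. The angle at which the shut socket sits is not measured and differs each time: 0.25 to 1.3 rad off square to the box (counterclockwise). The key enters within about 0.1 rad of it, in any quarter turn.
- spindle (a joint): Depth (m) by which the sprung spindle with its socket is pushed down: 0 at rest, held up by 3.6 N, then 1.2 N more per mm; it springs up as the key drops in. Must never be pushed more than 0.007 (12 N).
- dark_bottle: Bystander: black closed bottle, 66 mm across, 190 mm high; origin at the centre of its underside. Must not be moved more than 30 mm.
- red_bottle: Bystander: red closed bottle, 66 mm across, 190 mm high; origin at the centre of its underside. Must not be moved more than 30 mm.
- cactus: Bystander: cactus in a blue pot, 88 mm across, 125 mm high; origin at the centre of its underside. Must not be moved more than 30 mm.
- beaker: Bystander: glass beaker, 70 mm across, 90 mm high; origin at the centre of its underside. Must not be moved more than 30 mm.
- white_dish: Bystander: small white plastic dish, 56 mm across, 32 mm high; origin at the centre of its underside. Must not be moved more than 30 mm.
- cutter: Bystander: closed black cutter knife lying flat, 140 x 18 x 12 mm (long along its x); origin at the centre of its underside. Must not be moved more than 30 mm.
- black_tube: Bystander: black tube standing on end, 68 mm across, 170 mm high; origin at the centre of its underside. Must not be moved more than 30 mm.
Not all that is in view belongs to the job. What is shaped like the square_key but black or turquoise is not meant.

How it is judged:
By the outcome, as a careful person would: the job done as asked, in the order asked, and still so for the second after the job is handed in, with the robot touching nothing.
It also fails if it takes over 58 s, if anything falls off the work surface, if the arm or the gripper's body presses on something with over 40 N, if the wrist force passes 120 N, or if a joint passes its speed limit or range.

## Working session

There is one attempt and no reset: what is moved stays moved. The work goes in short steps, each a Python script; the robot and the scene stay as the last script left them, time stands still between calls to the robot, and variables do not carry over. Pictures are saved under pics/ and viewed, about 8 in all and at most 12, crops included, and the job is handed in when it is done.

```bash
ls; mkdir -p pics; python3 - <<'E'
from station import env, viewer
import cv2
for n in("scene","top"):
    cv2.imwrite(f"pics/{n}0.png",cv2.resize(viewer.camera(n),None,fx=1.42,fy=1.42,interpolation=cv2.INTER_CUBIC))
    print(n,viewer.camera_params(n))
s=env.read_state();print(s['time_s'],s['orientation'],s['width'])
E
```

```text
pics
scene {'fx': 499.69023081691523, 'fy': 499.69023081691523, 'cx': 286.5742900876588, 'cy': 208.47367681242008, 'dist': array([0.01664611, 0.        , 0.        , 0.        , 0.        ]), 'pose': array([[ 5.85160949e-01, -5.09906157e-01,  6.30541335e-01,
         1.37661494e+03],
       [ 8.10884228e-01,  3.74944396e-01, -4.49314443e-01,
        -5.71870057e+02],
       [-7.30973895e-03,  7.74217290e-01,  6.32877679e-01,
         9.00567235e+02],
       [ 0.00000000e+00,  0.00000000e+00,  0.00000000e+00,
         1.00000000e+00]])}
top {'fx': 432.13147377799066, 'fy': 432.13147377799066, 'cx': 282.6217565927438, 'cy': 209.68048498108394, 'dist': array([-0.03414723,  0.        ,  0.        ,  0.        ,  0.        ]), 'pose': array([[-2.32938808e-02,  9.87165386e-01, -1.57993338e-01,
         4.22147605e+02],
       [-9.99485419e-01, -1.95095932e-02,  2.54611948e-02,
         1.34522342e+01],
       [ 2.20520244e-02,  1.58505128e-01,  9.87111864e-01,
         1.20302863e+03],
       [ 0.00000000e+00,  0.00000000e+00,  0.00000000e+00,
         1.00000000e+00]])}
0.1 [ 9.79487549e-01  2.01503615e-01 -1.15693791e-04 -6.49534548e-04] 87.98816592381829
```

View pics/scene0.png

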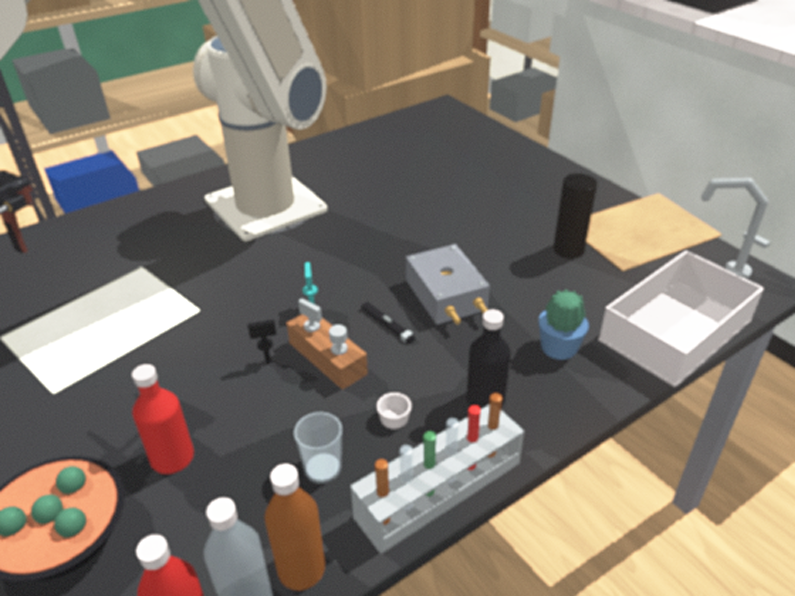

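View pics/top0.png

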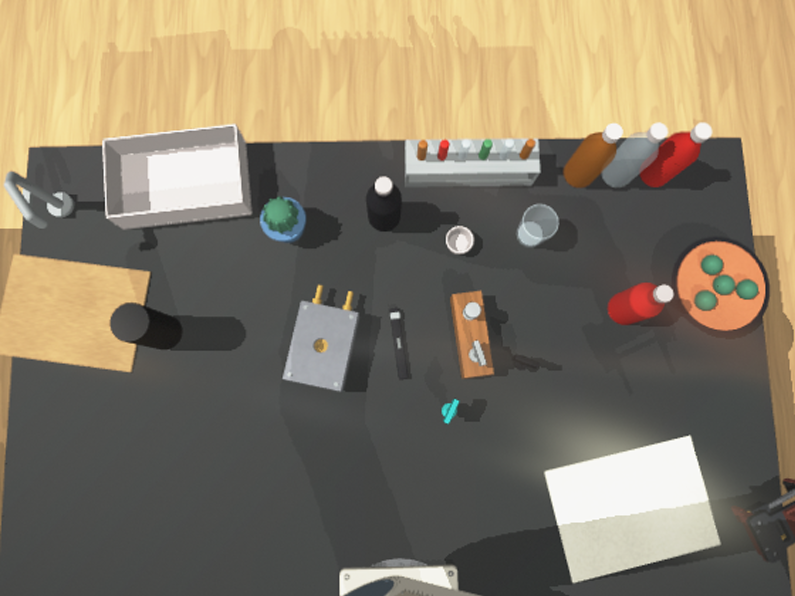

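Winged candidates, in scene pixels of the enlarged picture: steel in the stand (311,315), turquoise (309,280) and black (263,338). The steel one fits, because it is steel and stands in the stand. The round-knob key is at (339,337). I'll confirm this in one enlarged crop and see the recess in the same picture.

```bash
python3 - <<'E'
from station import env, viewer
import cv2,numpy as np
t=viewer.camera("top"); s=viewer.camera("scene")
# top crop stand x 305..375,y195..275 ; box x190..260
def c(im,x,y,w,h,f): return cv2.resize(im[y:y+h,x:x+w],None,fx=f,fy=f,interpolation=cv2.INTER_CUBIC)
a=c(t,310,200,50,75,8)   #400x600
b=c(s,195,205,66,50,6)    #396x300
d=c(t,195,195,66,50+32,6)[:492]
e=c(t,195,208,66,50,6)  
E=np.vstack([b,c(t,195,200,66,50,6)[:300]])
E2=cv2.copyMakeBorder(E,0,0,0,4,cv2.BORDER_CONSTANT)
cv2.imwrite("pics/crop1.png",np.hstack([a,E2]))
E
```

```text
(no output)
```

View pics/crop1.png

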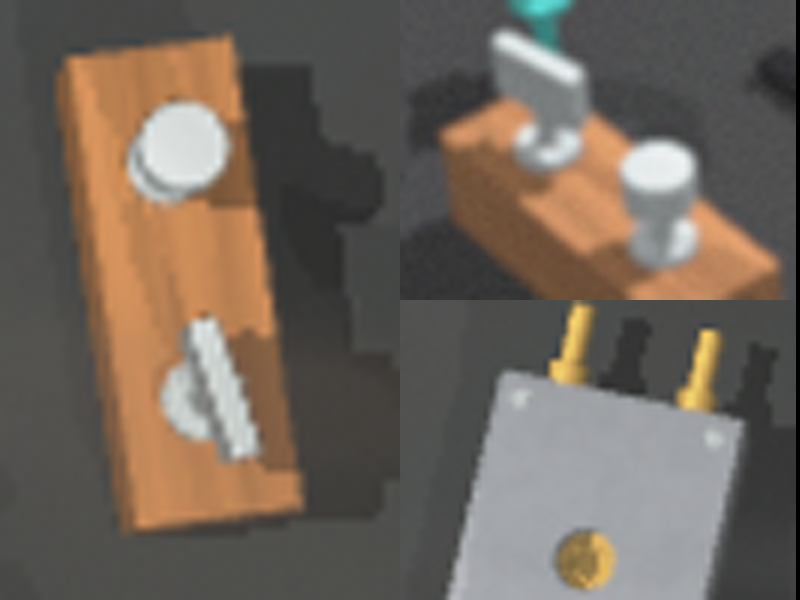

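The steel wing key is confirmed: it is in the stand hole nearer the robot, with the wing's top edge in the top crop running from (203,320) to (245,456). The round knob is in the far hole. Next I'll turn these into positions.

```bash
cat > h.py <<'E'
from station import env, set_gripper, viewer, workorder
import numpy as np, cv2
from scipy.spatial.transform import Rotation as R
def ray(n,uv,z):
    c=viewer.camera_params(n); K=np.array([[c['fx'],0,c['cx']],[0,c['fy'],c['cy']],[0,0,1]])
    p=cv2.undistortPoints(np.array(uv,float).reshape(-1,1,2),K,np.array(c['dist'])).reshape(-1,2)
    d=np.c_[p[:,0],-p[:,1],-np.ones(len(p))]@c['pose'][:3,:3].T; o=c['pose'][:3,3]
    return o+d*((z-o[2])/d[:,2])[:,None]
def down(yaw): # tool z down, tool y axis along world angle yaw
    y=np.array([np.cos(yaw),np.sin(yaw),0]); z=np.array([0,0,-1.]); x=np.cross(y,z)
    return R.from_matrix(np.c_[x,y,z]).as_quat()
E
python3 - <<'E'
from h import *
np.set_printoptions(precision=1,suppress=True)
f=lambda p,o,s:(np.array(p,float)+.5)/s-.5+np.array(o)
st=ray("top",f([(65,58),(233,37),(302,508),(130,530)],(310,200),8),50)
print("stand top",st,st.mean(0)); print([np.linalg.norm(st[i]-st[i-1]) for i in range(4)])
w=ray("top",f([(190,322),(215,318),(258,452),(232,460)],(310,200),8),103); print("wing top",w,w.mean(0))
fl=ray("top",f([(182,148)],(310,200),8),50+45);print("round knob",fl)
w2=ray("scene",f([(95,36),(183,77)],(195,205),6),103); print("wing scene",w2,w2.mean(0))
b=ray("top",f([(301,302),(358,313),(343,390),(283,378)],(0,0),1.42),60); print("box",b,b.mean(0)); print([np.linalg.norm(b[i]-b[i-1]) for i in range(4)])
for im,uv in(("top",f([(185,260)],(195,200),6)),): print("recess",ray(im,uv,60),ray(im,uv,50))
b2=ray("scene",f([(406,261),(455,246),(489,278),(440,298),(446,271)],(0,0),1.42),60); print("box scene",b2,b2[:4].mean(0))
# segmentation of the brass
t=viewer.camera("top"); s=viewer.camera("scene")
for n,im,(x,y) in(("top",t,(225,243)),("scene",s,(314,191))):
    c=im[y-14:y+15,x-14:x+15].astype(int); m=((c[...,2]-c[...,0])>25).astype(np.uint8)
    ys,xs=np.nonzero(m); uv=[(xs.mean()+x-14,ys.mean()+y-14)]; print(n,len(xs),uv,ray(n,uv,60),ray(n,uv,50))
    print(ray(n,[((xs.min()+xs.max())/2+x-14,(ys.min()+ys.max())/2+y-14)],60))
E
```

```text
stand top [[ 612.7 -111.6   50. ]
 [ 618.8 -169.    50. ]
 [ 459.4 -185.2   50. ]
 [ 453.5 -127.5   50. ]] [ 536.1 -148.3   50. ]
[np.float64(160.0155504538265), np.float64(57.80642513254261), np.float64(160.24215501506757), np.float64(57.997351034728744)]
wing top [[ 517.6 -142.8  103. ]
 [ 518.7 -150.9  103. ]
 [ 475.7 -162.8  103. ]
 [ 473.4 -154.4  103. ]] [ 496.3 -152.7  103. ]
round knob [[ 574.9 -143.7   95. ]]
wing scene [[ 475.4 -164.7  103. ]
 [ 520.3 -148.5  103. ]] [ 497.9 -156.6  103. ]
box [[601.1 173.2  60. ]
 [578.1  66.4  60. ]
 [435.7  95.7  60. ]
 [460.  206.   60. ]] [518.7 135.3  60. ]
[np.float64(144.9402447240971), np.float64(109.25075479374547), np.float64(145.4463765691128), np.float64(112.95409243465829)]
recess [[519.2 137.1  60. ]] [[520.  138.2  50. ]]
box scene [[447.8  88.   60. ]
 [465.4 198.9  60. ]
 [587.6 184.7  60. ]
 [579.7  71.2  60. ]
 [520.9 131.8  60. ]] [520.1 135.7  60. ]
top 75 [(np.float64(225.74666666666667), np.float64(243.04000000000002))] [[518.9 136.3  60. ]] [[519.7 137.4  50. ]]
[[519.  136.9  60. ]]
scene 21 [(np.float64(313.6666666666667), np.float64(191.95238095238096))] [[525.  127.6  60. ]] [[514.9 135.9  50. ]]
[[524.9 127.1  60. ]]
```

```bash
python3 - <<'E'
from h import *
np.set_printoptions(precision=2,suppress=True)
print("turq",ray("scene",[(309/1.42,275/1.42)],85),"black",ray("scene",[(263/1.42,328/1.42)],85))
print("turq top",ray("top",[(450/1.42,411/1.42)],85))
for y in (0.29+np.pi/2,0.29-np.pi/2): print("grasp",y,env.ik([496.5,-153.5,149],down(y)))
for w in np.arange(-3.2,3.2,.4): 
    q=env.ik([519,136,190],down(w)); print("box tool-y yaw %.2f"%w, None if q is None else q)
E
```

```text
turq [[ 403.72 -105.05   85.  ]] black [[ 487.66 -243.73   85.  ]]
turq top [[393.16 -98.11  85.  ]]
grasp 1.8607963267948966 [-0.32  0.51  1.95 -0.    0.68 -2.18]
grasp -1.2807963267948965 [-0.32  0.51  1.95 -0.    0.68  0.96]
box tool-y yaw -3.20 None
box tool-y yaw -2.80 None
box tool-y yaw -2.40 None
box tool-y yaw -2.00 [ 0.23  0.46  1.9  -0.    0.78  2.23]
box tool-y yaw -1.60 [ 0.23  0.46  1.9  -0.    0.78  1.83]
box tool-y yaw -1.20 [ 0.23  0.46  1.9  -0.    0.78  1.43]
box tool-y yaw -0.80 [ 0.23  0.46  1.9  -0.    0.78  1.03]
box tool-y yaw -0.40 [ 0.23  0.46  1.9  -0.    0.78  0.63]
box tool-y yaw -0.00 [ 0.23  0.46  1.9  -0.    0.78  0.23]
box tool-y yaw 0.40 [ 0.23  0.46  1.9  -0.    0.78 -0.17]
box tool-y yaw 0.80 [ 0.23  0.46  1.9  -0.    0.78 -0.57]
box tool-y yaw 1.20 [ 0.23  0.46  1.9  -0.    0.78 -0.97]
box tool-y yaw 1.60 [ 0.23  0.46  1.9  -0.    0.78 -1.37]
box tool-y yaw 2.00 [ 0.23  0.46  1.9  -0.    0.78 -1.77]
box tool-y yaw 2.40 [ 0.23  0.46  1.9  -0.    0.78 -2.17]
box tool-y yaw 2.80 None
```

```bash
python3 - <<'E'
from h import *
np.set_printoptions(precision=2,suppress=True)
q=down(0.29-np.pi/2)
env.reach([496.7,-153.5,240],q); print(env.read_state()['time_s'])
set_gripper(40)
print(env.move_l([496.7,-153.5,150],rate=120,f_stop=8))
set_gripper(0)
s=env.read_state(); print(s['time_s'],s['width'],s['tool_pos'],s['force'],s['wrist_torque'])
print(env.move_l([496.7,-153.5,217],rate=80))
s=env.read_state(); print(s['time_s'],s['width'],s['tool_pos'],s['force'],s['wrist_torque'])
a=viewer.camera("scene"); b=viewer.camera("top")
cv2.imwrite("pics/lift.png",np.hstack([cv2.resize(a[140:280,150:290],None,fx=2.8,fy=2.8,interpolation=2),cv2.resize(b[180:320,250:390],None,fx=2.8,fy=2.8,interpolation=2)]))
E
```

```text
2.0917
False
4.4417 9.875809136547913 [ 496.83 -153.55  150.24] [-0.7   0.01  2.59] [ 0.01  0.09 -0.01]
False
5.4333 10.070684881715716 [ 496.41 -153.39  216.61] [ 0.16 -0.39 -0.02] [-0.01  0.01 -0.03]
```

View pics/lift.png

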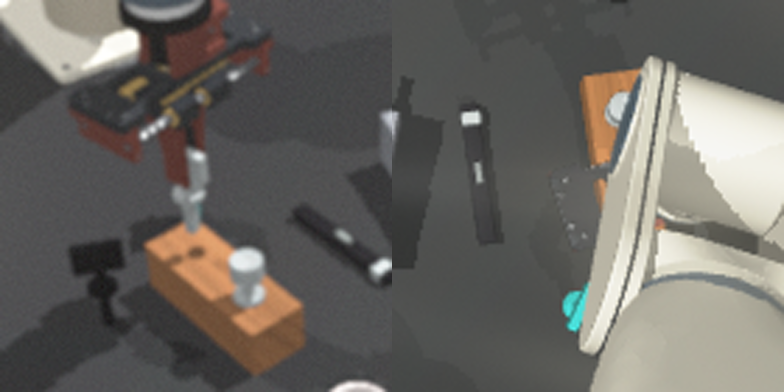

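Key lifted: width is 10.07 mm, and it hangs straight above the empty hole at about (190,235) in the left half. Next I'll carry it to the box and probe the bore.

```bash
python3 - <<'E'
from h import *
np.set_printoptions(precision=2,suppress=True)
def S(m):
    s=env.read_state(); print(m,"t %.2f"%s['time_s'],s['tool_pos'],s['force'],s['wrist_torque'],"w %.2f"%s['width']); return s
env.move_l([496.7,-153.5,235],rate=120)
q=down(-0.07); c=np.array([519.2,136.5])
env.reach([*c,225],q); S("above")
hit=env.move_l([*c,194.2],rate=50,f_stop=2.5); S(f"down {hit}")
if not hit:
    for ax in (0,1):
        r=[]
        for sg in (1,-1):
            p=c.copy(); p[ax]+=sg*11
            h=env.move_l([*p,194.2],rate=22,f_stop=2); r.append(S(f"{ax}{sg} {h}")['tool_pos'][ax])
        c[ax]=sum(r)/2
        env.move_l([*c,194.2],rate=40)
    print("centre",c); S("c")
    np.save("c.npy",c)
E
```

```text
above t 6.95 [519.2  135.83 224.75] [-0.29 -0.22 -0.94] [-0.05 -0.1  -0.02] w 9.96
down False t 7.72 [519.3  136.56 194.19] [ 0.06 -0.12 -1.43] [-0.03 -0.08  0.01] w 9.64
01 True t 8.13 [527.05 136.41 193.88] [-0.39  1.52 -0.77] [-0.07 -0.08  0.  ] w 10.04
0-1 True t 8.77 [512.67 136.53 193.96] [ 2.22  0.29 -0.14] [-0.01 -0.55 -0.01] w 10.28
11 True t 9.53 [519.56 144.64 193.78] [ 0.68 -1.03 -0.48] [-0.34 -0.28 -0.02] w 9.52
1-1 True t 10.17 [519.51 129.85 193.68] [0.67 1.68 0.59] [ 0.27 -0.18 -0.02] w 9.67
centre [519.86 137.24]
c t 10.50 [519.73 137.53 194.04] [ 0.31 -0.62 -1.32] [-0.12 -0.08  0.01] w 9.65
```

```bash
python3 - <<'E'
from h import *
np.set_printoptions(precision=2,suppress=True)
def S(m):
    s=env.read_state(); print(m,"t %.2f"%s['time_s'],s['tool_pos'],s['force'],s['wrist_torque'],"w %.2f"%s['width']); return s
c=np.load("c.npy")
for ax in (0,1):
    r=[]
    for sg in (1,-1):
        p=c.copy(); p[ax]+=sg*5; env.move_l([*p,194.2],rate=40); env.hold(.15)
        p[ax]+=sg*5
        h=env.move_l([*p,194.2],rate=10,f_stop=2); r.append(S(f"{ax}{sg} {h}")['tool_pos'][ax])
    c[ax]=sum(r)/2
    env.move_l([*c,194.2],rate=40)
print("centre",c); np.save("c.npy",c)
env.hold(.2); S("c")
# light contact with the spindle
h=env.move_l([*c,184],rate=10,f_stop=2); env.hold(.2); S(f"touch {h}")
E
```

```text
01 True t 11.34 [527.93 137.11 193.68] [-0.67 -0.85 -0.95] [-0.01 -0.08  0.01] w 9.73
0-1 True t 12.27 [513.68 137.27 194.08] [ 1.92 -0.17 -0.48] [ 0.01 -0.49  0.  ] w 9.69
11 True t 13.41 [520.6  144.84 193.86] [ 1.33 -0.88  0.27] [-0.41 -0.34  0.03] w 9.71
1-1 True t 14.38 [520.69 129.98 193.97] [-0.19  1.78  0.59] [ 0.49 -0.13  0.04] w 9.43
centre [520.8  137.41]
c t 14.93 [520.7  137.36 194.1 ] [-0.19  0.63 -1.2 ] [ 0.   -0.1   0.02] w 9.93
touch True t 15.71 [520.71 137.35 189.28] [ 0.94 -0.28  1.72] [ 0.05 -0.28 -0.03] w 9.95
```

Contact was felt at the spindle with the tip at about z 49, as expected. The +x wall contact is doubtful because it showed no torque, so I'll re-probe x with a higher threshold.

```bash
python3 - <<'E'
from h import *
np.set_printoptions(precision=2,suppress=True)
def S(m):
    s=env.read_state(); print(m,"t %.2f"%s['time_s'],s['tool_pos'],s['force'],s['wrist_torque'],"w %.2f"%s['width']); return s
c=np.load("c.npy")
env.move_l([*c,194.2],rate=40)
for sg in (1,-1):
    env.move_l([c[0]+sg*5,c[1],194.2],rate=40); env.hold(.15); S("free")
    h=env.move_l([c[0]+sg*12,c[1],194.2],rate=12,f_stop=3.5); S(f"x{sg} {h}")
    env.hold(.1); S("held")
env.move_l([*c,194.2],rate=40)
E
```

```text
free t 16.42 [525.7  137.36 194.05] [-0.07  0.18 -1.37] [-0.   -0.06  0.01] w 9.93
x1 True t 16.84 [529.11 137.26 193.57] [-0.51 -0.26 -1.63] [-0.03 -0.05  0.02] w 9.65
held t 16.94 [528.83 137.2  193.27] [-0.11 -0.25 -0.24] [-0.09 -0.01 -0.02] w 9.97
free t 17.57 [515.78 137.43 194.2 ] [-0.4  -0.11 -1.55] [ 0.02 -0.12 -0.01] w 9.67
x-1 True t 17.90 [514.58 137.47 194.22] [ 1.78  0.17 -0.04] [ 0.03 -0.54  0.01] w 10.00
held t 18.00 [514.61 137.47 194.03] [ 2.14  0.75 -1.27] [ 0.   -0.61 -0.05] w 9.64
```

```bash
python3 - <<'E'
from h import *
np.set_printoptions(precision=2,suppress=True)
np.save("c.npy",np.array([521.75,137.4]))
env.move_l([521.75,137.4,194.2],rate=40); env.hold(.1)
s=env.read_state();print(s['time_s'],s['tool_pos'],s['force'],s['wrist_torque'],s['width'])
a=viewer.camera("scene")
cv2.imwrite("pics/rec.png",cv2.resize(a[110:230,255:375],None,fx=5,fy=5,interpolation=2))
E
```

```text
18.6667 [521.62 137.38 194.13] [-0.2  -0.25 -1.57] [-0.04 -0.09  0.04] 9.749965851768309
```

View pics/rec.png

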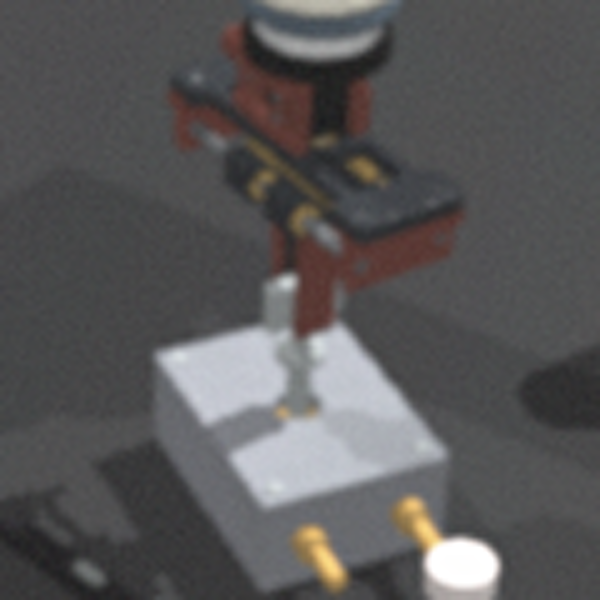

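The key is upright and its shaft sits in the middle of the recess mouth at (297,410). Now the light press and the angle search.

```bash
python3 - <<'E'
from h import *
np.set_printoptions(precision=2,suppress=True)
def fz(n=4):
    v=[]
    for _ in range(n): env.hold(.02); v.append(env.read_state()['force'])
    return np.mean(v,0)
c=np.load("c.npy"); t=-0.07
h=env.move_l([*c,186],rate=12,f_stop=2.5); z=env.read_state()['tool_pos'][2]
print(h,z,fz())
zp=z-1.3; env.move_l([*c,zp],rate=12); f0=fz(); print("pressed",zp,f0,env.read_state()['tool_pos'],env.read_state()['time_s'])
while t<1.2 and h:
    t+=0.07; env.move_l([*c,zp],rot=down(t),rate=50)
    f=fz(); s=env.read_state(); print("%.2f"%t,f,"%.2f"%s['time_s'],"%.1f"%s['tool_pos'][2],"Mz %.2f"%s['wrist_torque'][2])
    if f[2]<f0[2]-2.5: print("drop"); break
np.save("t.npy",[t,zp])
E
```

```text
True 188.90602317075354 [0.48 0.46 2.79]
pressed 187.60602317075353 [ 0.33 -0.01  4.1 ] [521.87 137.43 187.73] 19.5833
0.00 [0.71 0.82 4.86] 19.90 187.9 Mz -0.09
0.07 [0.58 0.53 4.53] 20.22 187.7 Mz 0.01
0.14 [ 0.55 -0.33  4.68] 20.53 187.6 Mz -0.00
0.21 [ 0.14 -0.29  4.45] 20.85 187.6 Mz -0.00
0.28 [-0.12 -0.24  4.82] 21.17 187.6 Mz -0.03
0.35 [-0.11 -0.32  4.46] 21.48 187.6 Mz 0.06
0.42 [ 0.07 -0.17  5.  ] 21.80 187.6 Mz 0.02
0.49 [-0.33 -0.07  4.78] 22.12 187.6 Mz 0.02
0.56 [ 0.09 -0.53  4.52] 22.43 187.6 Mz -0.01
0.63 [0.09 0.14 4.25] 22.75 187.6 Mz -0.05
0.70 [-0.    0.1   4.75] 23.07 187.6 Mz 0.02
0.77 [ 0.46 -0.45  4.53] 23.38 187.6 Mz -0.01
0.84 [ 0.42 -0.14  4.41] 23.70 187.6 Mz -0.01
0.91 [-0.01  0.04  4.78] 24.02 187.6 Mz 0.02
0.98 [0.59 0.15 4.38] 24.33 187.6 Mz 0.02
1.05 [ 0.02 -0.26  4.61] 24.65 187.6 Mz -0.09
1.12 [-0.19 -0.25  4.44] 24.97 187.6 Mz -0.01
1.19 [-0.01 -0.16  4.01] 25.28 187.6 Mz -0.05
1.26 [-0.13 -0.18  4.21] 25.60 187.6 Mz -0.02
```

No drop in the whole range. The tip is probably offset in the tool frame, because the key shifted along the jaw direction. I'll probe at the present angle along the jaw (u) and wing (v) axes to separate the tip offset from the bore centre.

```bash
python3 - <<'E'
from h import *
np.set_printoptions(precision=2,suppress=True)
c=np.load("c.npy"); t=1.26
u=np.array([np.cos(t),np.sin(t)]); v=np.array([-u[1],u[0]])
env.move_l([*c,194.2],rate=40)
for nm,d in (("v+",v),("v-",-v),("u-",-u),("u+",u),("u-",-u)):
    env.move_l([*(c+4*d),194.2],rate=60); env.hold(.1); f0=env.read_state()['force'][:2]
    h=env.move_l([*(c+12*d),194.2],rate=18,f_stop=3); s=env.read_state(); p=s['tool_pos'][:2]-c
    env.hold(.06); g=env.read_state()
    print(nm,h,"u %.2f v %.2f"%(p@u,p@v),"F u %.2f v %.2f"%(s['force'][:2]@u,s['force'][:2]@v),"held F u %.2f v %.2f"%(g['force'][:2]@u,g['force'][:2]@v),"M u %.2f v %.2f"%(g['wrist_torque'][:2]@u,g['wrist_torque'][:2]@v),"%.2f"%g['time_s'])
env.move_l([*c,194.2],rate=60)
E
```

```text
v+ True u 0.09 v 9.64 F u -1.45 v -2.16 held F u 0.28 v -1.77 M u -0.62 v 0.01 26.71
v- True u -0.50 v -5.29 F u -0.54 v -0.35 held F u 0.80 v 0.17 M u -0.08 v -0.05 27.52
u- True u -7.93 v 0.01 F u 3.12 v 0.60 held F u 2.72 v 1.63 M u -0.01 v -0.66 28.27
u+ True u 6.22 v 0.66 F u -0.04 v 0.45 held F u 0.65 v 0.05 M u -0.09 v -0.05 29.07
u- True u -8.00 v 0.08 F u 3.09 v 0.71 held F u 3.32 v 0.61 M u -0.00 v -0.66 29.88
```

```bash
cat >> h.py <<'E'
H=np.array([520.68,135.83]); D=np.array([-0.955,-1.64])
def cen(t): return H-np.array([[np.cos(t),-np.sin(t)],[np.sin(t),np.cos(t)]])@D
def fz(n=3):
    v=[]
    for _ in range(n): env.hold(.02); v.append(env.read_state()['force'])
    return np.mean(v,0)
E
python3 - <<'E'
from h import *
np.set_printoptions(precision=2,suppress=True)
t=1.22
env.move_l([*cen(t),194.2],rot=down(t),rate=40)
env.move_l([*cen(t),191],rate=40)
h=env.move_l([*cen(t),185],rate=12,f_stop=2.5); z=env.read_state()['tool_pos'][2]
zp=min(z-1.3,187.6) if h else 185; env.move_l([*cen(t),zp],rate=12); f0=fz(); print("pressed",h,z,zp,f0,env.read_state()['time_s'])
while t>-0.1 and h and f0[2]>2:
    t-=0.07; env.move_l([*cen(t),zp],rot=down(t),rate=50)
    f=fz(); s=env.read_state(); print("%.2f"%t,f,"%.2f"%s['time_s'],"Mz %.2f"%s['wrist_torque'][2])
    if f[2]<f0[2]-2.5: print("drop"); break
np.save("t.npy",[t,zp])
E
```

```text
pressed True 188.92703448539478 187.6 [ 0.05 -0.5  -0.05] 31.2667
```

```bash
python3 - <<'E'
from h import *
np.set_printoptions(precision=2,suppress=True)
t=1.22
h=env.move_l([*cen(t),178.2],rate=15,f_stop=4); s=env.read_state(); print(h,s['tool_pos'],fz(),env.read_state()['wrist_torque'],s['time_s'])
E
```

```text
True [519.37 137.16 183.39] [-0.01  0.01  3.99] [-0.08 -0.18 -0.02] 31.6583
```

```bash
python3 - <<'E'
from h import *
np.set_printoptions(precision=2,suppress=True)
z=183.6
for t in (1.17,1.12,1.07):
    env.move_l([*cen(t),z],rot=down(t),rate=40); f=fz(); print("%.2f"%t,f,"M",env.read_state()['wrist_torque'])
    h=env.move_l([*cen(t),178.2],rate=15,f_stop=3.5); s=env.read_state(); f=fz(); print(h,s['tool_pos'],f,s['wrist_torque'],s['time_s'])
    z=s['tool_pos'][2]+ (0.3 if h else 0)
    if not h: break
E
```

```text
1.17 [-0.43 -1.42  0.67] M [-0.17 -0.07 -0.02]
False [519.4  137.28 178.1 ] [-1.44 -1.65  2.86] [-0.49  0.23 -0.04] 32.5167
```

Seated: the TCP is at 178.1, so the tip is about 22 mm below the mouth. Axial force is only about 3–4 N. Now I turn clockwise.

```bash
python3 - <<'E'
from h import *
np.set_printoptions(precision=2,suppress=True)
t=1.17; z=178.3
while t>-0.5:
    t-= 0.12 if t>0.1 else 0.06
    env.move_l([*cen(t),z],rot=down(t),rate=50); f=fz(2); s=env.read_state(); m=s['wrist_torque']
    print("%.2f"%t,f,m,"%.1f"%s['time_s'],"yaw %.3f"%np.arctan2(*R.from_quat(s['orientation']).as_matrix()[[1,0],1]))
    if abs(m[2])>0.45 or np.linalg.norm(f[:2])>12 or f[2]>7: break
E
```

```text
1.05 [-1.86 -0.87  1.17] [-0.25  0.11 -0.02] 32.9 yaw 1.053
0.93 [-1.48 -1.1   1.19] [-0.17  0.21  0.04] 33.2 yaw 0.935
0.81 [-2.04 -1.65  1.6 ] [-0.56  0.6   0.  ] 33.5 yaw 0.815
0.69 [-3.59 -2.48  1.52] [-0.55  0.91  0.07] 33.8 yaw 0.695
0.57 [-4.94 -2.5   2.17] [-0.54  0.94  0.02] 34.1 yaw 0.574
0.45 [-5.   -2.33  1.96] [-0.57  1.07  0.04] 34.4 yaw 0.454
0.33 [-4.45 -2.69  1.8 ] [-0.44  1.12  0.06] 34.7 yaw 0.334
0.21 [-5.6  -1.6   2.09] [-0.4   1.21 -0.01] 35.0 yaw 0.214
0.09 [-5.83 -0.54  2.14] [-0.28  1.3   0.04] 35.3 yaw 0.094
0.03 [-5.79 -0.55  1.84] [-0.27  1.32  0.07] 35.5 yaw 0.034
-0.03 [-5.86 -0.82  2.61] [-0.19  1.29  0.07] 35.8 yaw -0.026
-0.09 [-5.42 -0.19  2.41] [-0.14  1.3   0.1 ] 36.1 yaw -0.086
-0.15 [-6.18 -0.17  1.85] [-0.05  1.4   0.07] 36.4 yaw -0.146
-0.21 [-6.17  0.13  1.93] [0.05 1.44 0.09] 36.7 yaw -0.206
-0.27 [-6.58  0.33  2.19] [0.12 1.44 0.05] 37.0 yaw -0.266
-0.33 [-6.3   0.51  2.6 ] [0.13 1.45 0.07] 37.2 yaw -0.326
-0.39 [-6.44  0.72  2.47] [0.23 1.52 0.02] 37.5 yaw -0.386
-0.45 [-6.6   1.44  1.89] [0.24 1.58 0.05] 37.8 yaw -0.446
-0.51 [-7.03  1.28  2.72] [0.33 1.62 0.04] 38.1 yaw -0.506
```

No stop felt, which is suspicious. I'll look before doing anything else.

```bash
python3 - <<'E'
from h import *
a=viewer.camera("scene")
cv2.imwrite("pics/turn.png",cv2.resize(a[110:230,255:375],None,fx=5,fy=5,interpolation=2))
E
```

```text
(no output)
```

View pics/turn.png

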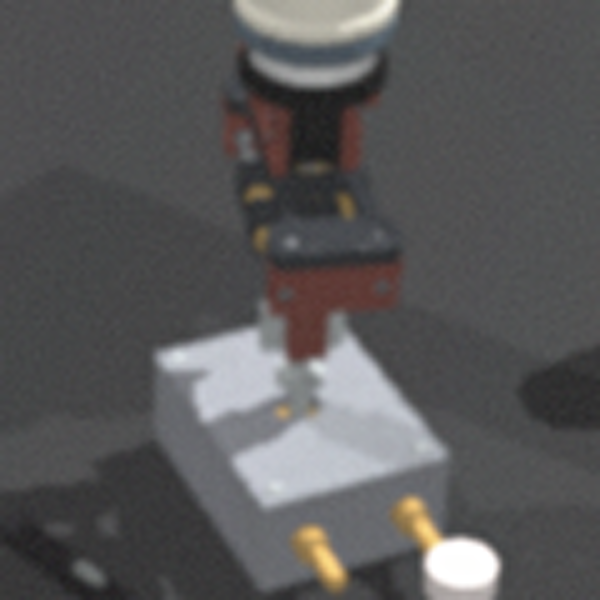

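The flange and gripper both dropped about 16 mm together, so the key is down and hasn't slid in the grip. There is a side load of 7 N. I'll relieve that first, then continue turning while watching torque and width.

```bash
python3 - <<'E'
from h import *
np.set_printoptions(precision=2,suppress=True)
t=-0.51; z=178.3; off=np.zeros(2)
for _ in range(3):
    f=fz(2); off+=0.12*f[:2]; env.move_l([*(cen(t)+off),z],rate=30)
s=env.read_state(); print(off,fz(2),s['wrist_torque'],s['width'],s['time_s'])
for k in range(4):
    t-=0.08; env.move_l([*(cen(t)+off),z],rot=down(t),rate=50); f=fz(3); s=env.read_state()
    print("%.2f"%t,f,s['wrist_torque'],"w %.2f %.1f"%(s['width'],s['time_s']))
    if abs(s['wrist_torque'][2])>.4: break
np.save("off.npy",np.r_[off,t])
E
```

```text
[-2.08  0.36] [-3.83  0.85 -0.62] [0.12 0.84 0.1 ] 10.16578553575268 39.0
-0.59 [-4.11  2.08 -0.81] [0.41 0.84 0.11] w 9.89 39.3
-0.67 [-3.34  2.77 -0.49] [0.63 0.82 0.17] w 9.53 39.6
-0.75 [-3.8   3.4  -0.95] [0.79 0.81 0.06] w 9.75 39.9
-0.83 [-3.58  4.69 -1.57] [1.03 0.77 0.25] w 9.10 40.2
```

Over 2 rad turned with no stop: something is off. I'll let go, lift, swing aside and look at how the key stands.

```bash
python3 - <<'E'
from h import *
o=np.load("off.npy"); t=o[2]; c=cen(t)+o[:2]
set_gripper(40); env.move_l([*c,240],rate=200)
q=np.array(env.read_state()['qpos']); q[0]+=0.45; env.move_joints(q)
print(env.read_state()['time_s'])
a=viewer.camera("scene"); b=viewer.camera("top")
cv2.imwrite("pics/rel.png",np.hstack([cv2.resize(a[140:220,275:355],None,fx=5,fy=5,interpolation=2),cv2.resize(b[205:285,185:265],None,fx=5,fy=5,interpolation=2)]))
cv2.imwrite("pics/rel_top_raw.png",b)
E
```

```text
42.3
```

View pics/rel.png

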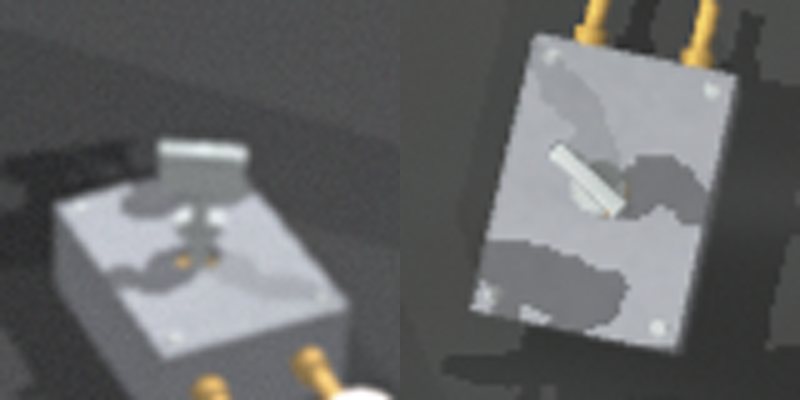

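```bash
python3 - <<'E'
from h import *
np.set_printoptions(precision=1,suppress=True)
f=lambda p,o,s:(np.array(p,float)+.5)/s-.5+np.array(o)
sc=f([(160,142),(247,149)],(275,140),5); tp=f([(156,148),(222,210)],(185,205),5)
for z in (121,126,131,136,141,146):
    a=ray("scene",sc,z); b=ray("top",tp,z); print(z,a.ravel(),b.ravel(),"mid diff",(a.mean(0)-b.mean(0))[:2],"yaw",np.arctan2(*(a[1]-a[0])[[1,0]]),np.arctan2(*(b[0]-b[1])[[1,0]]))
print(ray("scene",f([(197,262)],(275,140),5),60))
E
```

```text
121 [490.6 128.  121.  524.  162.  121. ] [536.4 154.6 121.  504.6 121.6 121. ] mid diff [-13.2   6.9] yaw 0.7942320421614324 0.8030854417672719
126 [496.3 123.5 126.  529.5 157.3 126. ] [535.9 153.9 126.  504.2 121.1 126. ] mid diff [-7.2  2.9] yaw 0.7942320421614328 0.8030854417672709
131 [501.9 119.1 131.  534.9 152.6 131. ] [535.3 153.3 131.  503.9 120.6 131. ] mid diff [-1.2 -1.1] yaw 0.7942320421614265 0.803085441767271
136 [507.6 114.6 136.  540.4 147.9 136. ] [534.8 152.6 136.  503.5 120.1 136. ] mid diff [ 4.9 -5.1] yaw 0.7942320421614286 0.803085441767272
141 [513.3 110.1 141.  545.9 143.2 141. ] [534.3 151.9 141.  503.1 119.6 141. ] mid diff [10.9 -9.1] yaw 0.7942320421614308 0.8030854417672709
146 [519.  105.6 146.  551.3 138.5 146. ] [533.8 151.3 146.  502.7 119.1 146. ] mid diff [ 16.9 -13.2] yaw 0.7942320421614313 0.8030854417672715
[[525.7 128.2  60. ]]
```

Both views agree on a wing top at z = 131, so the key is fully seated, at (519,136.5) with yaw 0.80. Whether it dropped in late with the valve still shut, or is now at the stop, is unclear. I'll regrip centred on the key and turn clockwise with a torque check.

```bash
python3 - <<'E'
from h import *
np.set_printoptions(precision=2,suppress=True)
C=np.array([519.1,136.5]); t=0.80-np.pi/2; z=176.5
def rd(n=3):
    a=[]
    for _ in range(n):
        env.hold(.015); s=env.read_state(); a.append(np.r_[s['force'],s['wrist_torque'],s['width']])
    return np.mean(a,0),s['time_s']
env.reach([*C,215],down(t)); 
if env.move_l([*C,z],rate=120,f_stop=8): print("BUMP",rd()); raise SystemExit
set_gripper(0); m,T=rd(); print("grip",m,T)
off=np.zeros(2); n=0
while t>-2.26 and T<51:
    t-=0.1; env.move_l([*(C+off),z],rot=down(t),rate=60); m,T=rd(3)
    print("%.2f"%t,m,"%.1f"%T)
    if abs(m[5])>0.28 or m[6]>10.9: 
        n+=1
        if n==2: break
    off+=np.clip(0.06*m[:2],-.3,.3)
np.save("off.npy",np.r_[C+off,t,z])
E
```

```text
grip [ 0.01  0.1   1.62 -0.11 -0.08  0.04  9.64] 44.4417
-0.87 [ 0.68 -0.78  1.78 -0.12 -0.19 -0.01  9.9 ] 44.7
-0.97 [ 0.4  -0.52  1.72  0.04 -0.15 -0.1   9.84] 45.0
-1.07 [ 0.44  1.63  1.83  0.32 -0.18 -0.08 10.07] 45.3
-1.17 [ 0.91  0.78  2.31  0.08 -0.17 -0.09  9.76] 45.6
-1.27 [ 0.47  1.19  2.17  0.16 -0.1  -0.12  9.95] 45.9
-1.37 [ 0.19  0.77  2.1   0.09 -0.09 -0.04  9.87] 46.2
-1.47 [ 0.49 -0.09  2.66 -0.01  0.01  0.02  9.93] 46.5
-1.57 [-0.64 -0.47  1.99  0.01  0.07 -0.01  9.78] 46.8
-1.67 [-0.59  1.26  2.15  0.25  0.03  0.01  9.95] 47.1
-1.77 [-0.15  1.3   1.92  0.35  0.03  0.02 10.  ] 47.4
-1.87 [ 0.18  1.12  1.79  0.35 -0.02  0.02  9.79] 47.7
-1.97 [0.01 1.25 2.65 0.35 0.01 0.05 9.66] 48.0
-2.07 [ 0.22  1.31  2.01  0.33 -0.04  0.05  9.69] 48.3
-2.17 [ 0.89  1.04  1.82  0.29 -0.06  0.11  9.82] 48.6
-2.27 [-0.71  1.26  1.9   0.31 -0.04  0.13  9.61] 48.9
```

```bash
python3 - <<'E'
from h import *
s=env.read_state(); print(s['time_s'],s['tool_pos'],s['qpos'],s['width'])
a=viewer.camera("scene"); b=viewer.camera("top")
cv2.imwrite("pics/t2.png",np.hstack([cv2.resize(a[130:230,265:365],None,fx=5,fy=5,interpolation=2),cv2.resize(b[195:295,195:250],None,fx=5,fy=5,interpolation=2)]))
E
```

```text
48.9417 [519.30898853 137.08175265 176.49440487] [2.35911981e-01 4.80354895e-01 1.90402057e+00 4.32251964e-05
 7.57197726e-01 2.50223276e+00] 9.676393463610342
```

View pics/t2.png

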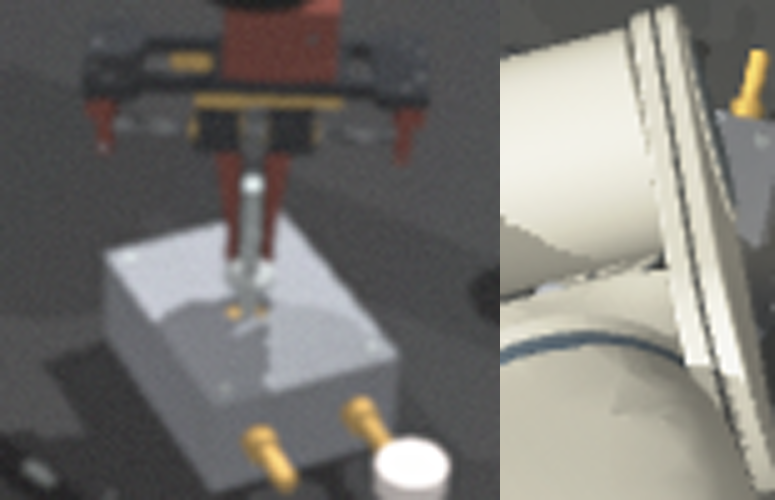

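The key turned with the gripper and stands upright. It most likely dropped in late in the first pass, so this second 1.5 rad turn should have driven the valve to about 1.3. The wrist is at its range end, so I'll regrip half a turn round and feel for the stop, with time guards.

```bash
python3 - <<'E'
from h import *
np.set_printoptions(precision=2,suppress=True)
def rd(n=2):
    a=[]
    for _ in range(n):
        env.hold(.015); s=env.read_state(); a.append(np.r_[s['force'],s['wrist_torque'],s['width']])
    return np.mean(a,0),s['time_s']
C=np.array([519.2,136.8]); t=-2.27+np.pi
set_gripper(30); print(env.read_state()['time_s'])
p=env.read_state()['tool_pos']; env.move_l([p[0],p[1],219],rate=200)
env.reach([*C,219],down(t)); T=env.read_state()['time_s']; print("turned",T)
if T<52.6 and not env.move_l([*C,177],rate=160,f_stop=8):
    set_gripper(0); m,T=rd(); print("grip",m,T)
    while T<54.2:
        t-=0.1; env.move_l([*C,177],rot=down(t),rate=60); m,T=rd(); print("%.2f"%t,m,"%.2f"%T)
        if abs(m[5])>0.35 or m[6]>11: break
    set_gripper(30); p=env.read_state()['tool_pos']; env.move_l([p[0],p[1],225],rate=200)
print(env.read_state()['time_s'])
E
```

```text
49.575
turned 52.5917
grip [ 0.26 -0.87  2.33 -0.05 -0.21  0.13  9.84] 53.4917
0.77 [ 1.63 -0.52  2.45 -0.05 -0.37  0.18  9.96] 53.77
0.67 [ 1.25 -0.83  2.58 -0.18 -0.58  0.04  9.94] 54.06
0.57 [ 2.88 -1.25  2.87 -0.3  -0.71 -0.1   9.98] 54.34
55.2667
```

```bash
python3 - <<'E'
from h import *
a=viewer.camera("scene")
cv2.imwrite("pics/end.png",cv2.resize(a[130:230,265:365],None,fx=6,fy=6,interpolation=2))
workorder.sign_off(); print(env.read_state()['time_s'])
E
```

```text
the job is handed in; nothing more can be done
the job is handed in; nothing more can be done
```

View pics/end.png

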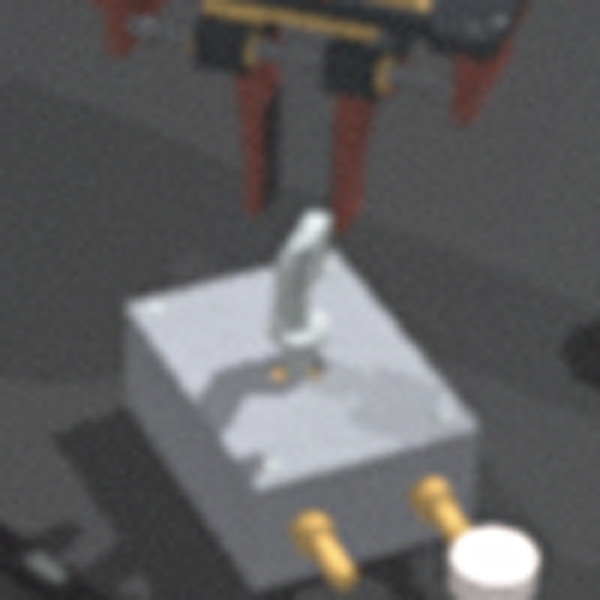

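I handed the job in at about 55.3 s, but I can't confirm that the valve is open, and one check says it may not be.

**What I did:** I took the steel wing key from the stand and probed the recess walls with its shaft. I then rested the key lightly on the spindle and searched for the angle. It went down at a tool angle of about 1.2 rad. I turned it clockwise three times, regripping twice, then let go and backed off.

**Checks that passed:**
- **Seating:** after the first turn, both cameras put the wing top at 131 mm, which matches a key fully home. The last picture shows the key standing in the recess, the gripper open and clear. I did not measure its height again at the end.
- **Spindle force:** readings stayed around 6 N or less, so by those it was not pushed near its limit.
- **Other items:** I did not knowingly touch the other key or anything else on the bench, though I took no final picture of the whole bench.

**Checks that failed or disagree:**
- **No stop felt:** I turned the key about 3.7 rad in all, well past the valve's 1.3 rad. The wrist torque never rose clearly above its noise (at most about 0.25 N m, once). The key may have turned for part or all of that without driving the socket.
- **Side forces:** the first turn built up about 7 N sideways because my estimate of the bore centre was off by 1–2 mm.
- **Wall touches:** the key seemed to shift in the grip during some of them, so those readings were unreliable.

I ran out of time to repeat the angle search.

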